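# Lay out the round cutters by size

## Robot

A 6-joint arm with a two-finger parallel gripper is mounted at the origin on the work surface. World frame = base frame: x ahead of the robot, y to its left, z up, the work surface at z = 0. Lengths are in mm, angles in rad, forces in N, time in s.
With the tool pointing down it reaches from about 400 to 925 mm from the base axis. Payload 12.5 kg.
Tool frame: the origin (TCP) lies midway between the tips of the shut fingers; the grasp point (between the pads) lies 19 mm behind it; z points along the fingers, y is the line along which they close (so a half turn about z gives the same grasp; the last joint's range is limited). The gripper opens to 95 mm and grips with 3 to 60 N. Pads are 20 mm wide; open, the fingers measure 119 mm over their backs; the gripper's body (75 mm by 180 mm) begins 59 mm behind the grasp point.
Start: joints at [-1.387, 0.491, 1.559, -0, 1.092, -0.106], TCP at [178.623, -598.95, 214.661] pointing down, gripper open.
Joint ranges: [-3.1, 3.1], [-0.84, 2.19], [0.05, 2.79], [-1.13, 4.28], [0.06, 2.93], [-2.69, 2.69]. Speed limits (rad/s): [2.22, 2.22, 2.79, 3.14, 3.14, 3.14].

## Interface

Orientations are given as [roll, pitch, yaw] about the fixed x, y, z axes, in that order (R = Rz(yaw) Ry(pitch) Rx(roll)).
In Python, from cell import * gives the robot as it stands.
- The arm moves only by the tool servo_tool, never from a script. Its argument "moves" is one flat list of numbers, 5 for each row, row after row: the shift along the world's x, y, z as a fraction of full scale, then the turn about the world's z as a fraction of full scale, then the opening, from 0 (shut) to 1 (fully open). A call has 1 to 12 rows; each row is the pose to reach, as a shift and turn from the pose commanded when the call began, turning the shorter way round; what a row does not reach only later rows make up. Full scale, the value 1, is 400 mm for a shift and 180 degrees for a turn. A row lasts 1/12 s, in which the tool goes at most 41.7 mm and 7.16 degrees, less where a joint would pass 70% of its speed; a pose out of reach is approached as far as the arm can. A call with a number of a shift or a turn outside -1 to 1 is refused whole. A call with a gripper value outside its range is refused whole. The fingers move at their own pace and stop on an object; the grip force is fixed at half the most. Time passes only in rows, so rows that repeat a pose let the fingers close. It gives the time, the measured TCP pose, the force, the opening and the grip force at its end, in the units of the state.
- state(): the state, without advancing time (a new reading comes with each control period).
- read_camera(name): name is "scene" or "side" or "wrist"; returns (picture, depth): 480x640x3 uint8, blue, green, red; 480x640 float32, mm along the optical axis (not along the pixel's ray), 0 where there is no reading.
- get_calibration(name): a dict with "K" (3x3 intrinsics, pixels), "k1" (the pictures are not rectified: a ray, as slopes to the right and down, at radius r is drawn at 1 + k1 r^2 times it, then the intrinsics apply), "R" (3x3) and "t" (3): a world point X has camera coordinates R X + t. Camera axes: x right, y down, z forward; pixel columns grow to the right and rows downward; lengths in mm; the calibration is good to about 2 mm. A picture is of the moment at which its call begins: read the wrist's pose just before it. get_calibration takes no time and is no camera call; for the wrist camera it gives the pose at the moment of the call.
- job_done(): hands the job in; it is judged then, once.
The state is a dict: "t": time; "joints": joint angles; "qvel": joint speeds; "tau": joint torques, N m; "eef_pos": TCP position; "tcp_rot": TCP orientation; "ft_force": force on the tool from outside, world axes, zero at the start; "moment": the same for the moment, N m; "opening": opening from 0.0 (shut) to 1.0 (fully open); "grip_force": force on a finger pad.
Only numpy, scipy, OpenCV 4.12 (cv2) and the standard library are available. Lean on these libraries where they do the work, as an engineer would, in place of code of your own. Each camera call takes 0.05 s, during which the arm holds its last target. There are 200 camera calls.

## Task

Line up the four round pastry cutters on the board in order of size, one centred on each mark: the smallest on the mark nearest the sugar shaker, the largest on the mark nearest the square tub. Stand every cutter flat, rim up, let go of all of them, and leave the shaker and the tub undisturbed.

Things in the scene. Friction and masses are not known exactly. Their poses are not given: they have to be found in the camera images.
- cutter_32: The smallest of four plain round steel pastry cutters: an upright open ring, outside diameter 32 mm, 40 mm high, wall 3 mm, with a thin rolled rim at the top (rim at most 1 mm proud). About 35 g. At the start it stands on a flat green prep mat 3 mm thick (mat top at z = 0.003). Origin: on the ring's axis at its lower edge; z points up.
- cutter_42: The second smallest of four plain round steel pastry cutters: an upright open ring, outside diameter 42 mm, 40 mm high, wall 3 mm, with a thin rolled rim at the top (rim at most 1 mm proud). About 45 g. At the start it stands on a flat green prep mat 3 mm thick (mat top at z = 0.003). Origin: on the ring's axis at its lower edge; z points up.
- cutter_52: The second largest of four plain round steel pastry cutters: an upright open ring, outside diameter 52 mm, 40 mm high, wall 3 mm, with a thin rolled rim at the top (rim at most 1 mm proud). About 55 g. At the start it stands on a flat green prep mat 3 mm thick (mat top at z = 0.003). Origin: on the ring's axis at its lower edge; z points up.
- cutter_62: The largest of four plain round steel pastry cutters: an upright open ring, outside diameter 62 mm, 40 mm high, wall 3 mm, with a thin rolled rim at the top (rim at most 1 mm proud). About 65 g. At the start it stands on a flat green prep mat 3 mm thick (mat top at z = 0.003). Origin: on the ring's axis at its lower edge; z points up.
- mark_a: One of four identical printed round marks (74 mm diameter, brown outline, flat) on a white board 110 x 370 mm, 8 mm thick (its top at z = 0.008). The marks lie in one straight row, 90 mm apart centre to centre; the letter does not tell its place in the row. Origin: centre of the mark, on the board's top; z up; x lies across the row and y along it.
- mark_b: One of four identical printed round marks (74 mm diameter, brown outline, flat) on a white board 110 x 370 mm, 8 mm thick (its top at z = 0.008). The marks lie in one straight row, 90 mm apart centre to centre; the letter does not tell its place in the row. Origin: centre of the mark, on the board's top; z up; x lies across the row and y along it.
- mark_c: One of four identical printed round marks (74 mm diameter, brown outline, flat) on a white board 110 x 370 mm, 8 mm thick (its top at z = 0.008). The marks lie in one straight row, 90 mm apart centre to centre; the letter does not tell its place in the row. Origin: centre of the mark, on the board's top; z up; x lies across the row and y along it.
- mark_d: One of four identical printed round marks (74 mm diameter, brown outline, flat) on a white board 110 x 370 mm, 8 mm thick (its top at z = 0.008). The marks lie in one straight row, 90 mm apart centre to centre; the letter does not tell its place in the row. Origin: centre of the mark, on the board's top; z up; x lies across the row and y along it.
- shaker: Sugar shaker that stands on the table at one end of the row, about 105 mm beyond the centre of the end mark: white round body 48 mm diameter with a domed aluminium top with small holes (50 mm diameter), 66 mm high, loose. Origin: centre of its underside; z up. It shows the end for the smallest cutter. Leave it where it is.
- tub: Low square white tub, 60 x 60 mm, 38 mm high, with a grey lid, loose; it stands on the table at the other end of the row, about 105 mm beyond the centre of that end mark. Origin: centre of its underside; z up. Leave it where it is.
Not all that is in view belongs to the job. What is shaped like the shaker but blue or orange is not meant.

How it is judged (in metres and radians):
At the end, for the whole second after the job is handed in: Counted from the shaker, the 32, 42, 52 and 62 mm cutters stand released and at rest, each within 12 mm of its mark's centre, rim up, tilt under 0.12 rad, lower edge within 6 mm of the board; shaker and tub upright, within 20 mm of their start (((horizontal distance between cutter_32 and mark_a below 0.012 m and horizontal distance between mark_a and shaker between 0.065 and 0.145 m) or (horizontal distance between cutter_32 and mark_b below 0.012 m and horizontal distance between mark_b and shaker between 0.065 and 0.145 m) or (horizontal distance between cutter_32 and mark_c below 0.012 m and horizontal distance between mark_c and shaker between 0.065 and 0.145 m) or (horizontal distance between cutter_32 and mark_d below 0.012 m and horizontal distance between mark_d and shaker between 0.065 and 0.145 m)) and z of each of cutter_32, cutter_42, cutter_52, cutter_62 in the frame of mark_a below 0.006 m and angle between each of cutter_32, cutter_42, cutter_52, cutter_62, shaker, tub's own z axis and vertical below 0.12 rad and linear speed of each of cutter_32, cutter_42, cutter_52, cutter_62 below 0.02 m/s and angular speed of each of cutter_32, cutter_42, cutter_52, cutter_62 below 0.2 rad/s and ((horizontal distance between cutter_42 and mark_a below 0.012 m and horizontal distance between mark_a and shaker between 0.155 and 0.235 m) or (horizontal distance between cutter_42 and mark_b below 0.012 m and horizontal distance between mark_b and shaker between 0.155 and 0.235 m) or (horizontal distance between cutter_42 and mark_c below 0.012 m and horizontal distance between mark_c and shaker between 0.155 and 0.235 m) or (horizontal distance between cutter_42 and mark_d below 0.012 m and horizontal distance between mark_d and shaker between 0.155 and 0.235 m)) and ((horizontal distance between cutter_52 and mark_a below 0.012 m and horizontal distance between mark_a and shaker between 0.245 and 0.325 m) or (horizontal distance between cutter_52 and mark_b below 0.012 m and horizontal distance between mark_b and shaker between 0.245 and 0.325 m) or (horizontal distance between cutter_52 and mark_c below 0.012 m and horizontal distance between mark_c and shaker between 0.245 and 0.325 m) or (horizontal distance between cutter_52 and mark_d below 0.012 m and horizontal distance between mark_d and shaker between 0.245 and 0.325 m)) and ((horizontal distance between cutter_62 and mark_a below 0.012 m and horizontal distance between mark_a and shaker between 0.335 and 0.415 m) or (horizontal distance between cutter_62 and mark_b below 0.012 m and horizontal distance between mark_b and shaker between 0.335 and 0.415 m) or (horizontal distance between cutter_62 and mark_c below 0.012 m and horizontal distance between mark_c and shaker between 0.335 and 0.415 m) or (horizontal distance between cutter_62 and mark_d below 0.012 m and horizontal distance between mark_d and shaker between 0.335 and 0.415 m)) and distance of each of shaker, tub from where it was at the start of the episode below 0.02 m); the robot touches nothing.
It fails at once if the sugar shaker pushed away or tipped (distance of shaker from where it was at the start of the episode above 0.02 m or angle between shaker's own z axis and vertical above 0.3 rad).
It fails at once if the tub pushed away or tipped (distance of tub from where it was at the start of the episode above 0.02 m or angle between tub's own z axis and vertical above 0.3 rad).
It also fails if it takes over 99 s, if anything falls off the work surface, if the arm or the gripper's body presses on something with over 40 N, if the wrist force passes 120 N, or if a joint passes its speed limit or range.

## Working session

There is one attempt and no reset: what is moved stays moved. The work goes in short steps, Python scripts to look and compute and a tool call to move; the robot and the scene stay as the last step left them, time stands still between calls to the robot, and variables do not carry over. Pictures are saved under pics/ and viewed, at most 14 in all, crops included, and the job is handed in when it is done.

Besides the shell and the picture viewer there is one more tool, called as name(argument=value, ...) on one line, values as JSON. servo_tool: Moves the arm, as the interface text tells. Its arguments: {"type":"object","properties":{"moves":{"type":"array"}},"required":["moves"]}

```bash
mkdir -p pics; cat > h.py <<'E'
from cell import *
import numpy as np, cv2, pickle
def snap(n,f):
    c=get_calibration(n); p,d=read_camera(n); cv2.imwrite(f'pics/{f}.png',p); pickle.dump((c,p,d),open(f'{f}.pkl','wb')); return c,p,d
def ray(c,u,v):
    K=np.array(c['K']); x=cv2.undistortPoints(np.array([[[u,v]]],float),K,np.array([c['k1'],0,0,0.]))[0,0]
    R=np.array(c['R']);t=np.array(c['t']); return -R.T@t, R.T@np.array([x[0],x[1],1])
def onz(c,u,v,z):
    o,d=ray(c,u,v); return o+d*(z-o[2])/d[2]
E
python3 - <<'E'
from h import *
for n in ['scene','side']:
    c,p,d=snap(n,n+'0'); print(n,c['k1'],-np.array(c['R']).T@np.array(c['t']))
print(state())
E
```

```text
scene -0.05710158155962377 [994.65408663 280.4880001  581.92257   ]
side -0.15611737125527156 [-58.03520722 648.65420296 560.99501783]
{'t': 0.1, 'joints': array([-1.38659291e+00,  4.91505108e-01,  1.55938425e+00,  3.03764255e-05,
        1.09170368e+00, -1.05645623e-01]), 'qvel': array([ 0.00189812, -0.00059874, -0.00106667,  0.00045822, -0.00035592,
        0.00035382]), 'tau': array([ 3.74797324e-03, -6.13621116e+01, -2.58606684e+01,  6.94505498e-02,
        4.69923019e-02, -4.67921041e-05]), 'eef_pos': array([ 178.59204821, -598.71857725,  214.11803049]), 'tcp_rot': array([-3.14060069e+00, -1.32281746e-04,  2.89834961e-01]), 'ft_force': array([-0.13018757,  0.03717552,  0.93409314]), 'moment': array([-0.00473681,  0.044744  ,  0.00129819]), 'grip_force': 0.0, 'opening': 1.003539506671944}
```

View pics/scene0.png

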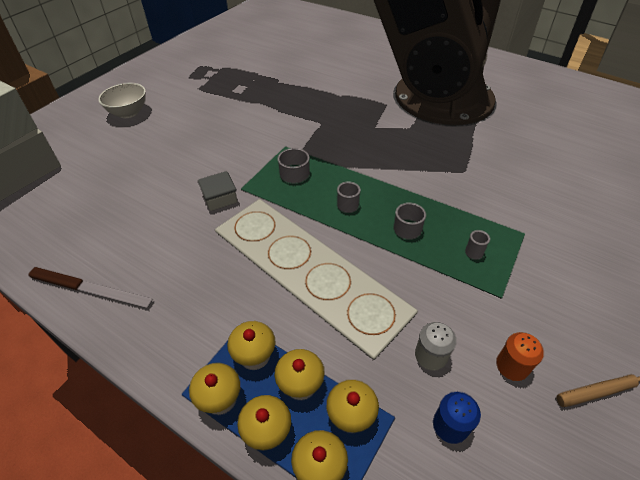

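View pics/side0.png

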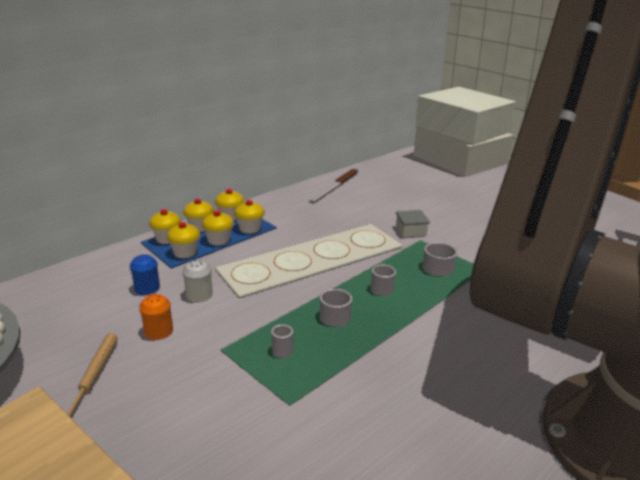

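The scene shows four marks at (255,226), (289,252), (328,281) and (371,314), and cutters at (293,165), (348,197), (410,221) and (478,244). The grey tub is at (217,190).

There are three shaker-shaped things: grey-white (436,347), blue (457,417) and orange (520,357). The white one with the metal dome fits the description and stands in line with the row. I'll measure and confirm it in a crop.

```bash
cat > m.py <<'E'
from h import *
from scipy.optimize import least_squares
def cloud(c,d):
    K=np.array(c['K']); v,u=np.nonzero(d>0); 
    x=cv2.undistortPoints(np.stack([u,v],-1)[:,None].astype(float),K,np.array([c['k1'],0,0,0.]))[:,0]
    z=d[v,u]; P=np.c_[x*z[:,None],z]; W=(P-np.array(c['t']))@np.array(c['R'])
    o=np.full(d.shape+(3,),np.nan); o[v,u]=W; return o
E
python3 - <<'E'
from m import *
cut={'scene':[(293,165),(348,197),(410,221),(478,244)],'side':[(440,260),(383,279),(336,307),(282,341)]}
mk={'scene':[(255,226),(289,252),(328,281),(371,314)],'side':[(368,240),(332,250),(293,261),(251,274)]}
for n in cut:
    c,p,d=pickle.load(open(n+'0.pkl','rb')); W=cloud(c,d)
    for u,v in cut[n]:
        q=W[v-28:v+28,u-28:u+28].reshape(-1,3); q=q[(q[:,2]>20)&(q[:,2]<50)]
        # keep main cluster
        m=np.median(q,0); q=q[np.hypot(*(q-m)[:,:2].T)<50]; 
        top=np.percentile(q[:,2],97); r=q[q[:,2]>top-4]
        f=least_squares(lambda s:np.hypot(r[:,0]-s[0],r[:,1]-s[1])-s[2],[m[0],m[1],25],loss='soft_l1')
        print(n,'cut',(u,v),len(r),f.x.round(1),'top',top.round(1))
    hsv=cv2.cvtColor(p,cv2.COLOR_BGR2HSV)
    for u,v in mk[n]:
        w=hsv[v-25:v+26,u-40:u+40]; 
        # first brown pixels outward along rays
        b=(hsv[...,1]>70)&(hsv[...,0]<25)
        pts=[]
        for a in np.arange(0,6.28,.1):
            for s in np.arange(8,32,.5):
                uu,vv=u+s*np.cos(a),v+s*.75*np.sin(a)
                if b[int(round(vv)),int(round(uu))]: pts.append(onz(c,uu,vv,8)[:2]);break
        r=np.array(pts); 
        if len(r)<8: print('few',len(r)); continue
        f=least_squares(lambda s:np.hypot(r[:,0]-s[0],r[:,1]-s[1])-s[2],[*r.mean(0),36],loss='soft_l1',f_scale=1.)
        print(n,'mark',(u,v),len(r),f.x.round(1), 'click',onz(c,u,v,8)[:2].round(1))
    for nm,(u,v) in {'scene':{'shaker':(436,335),'tub':(217,185)},'side':{'shaker':(197,270),'tub':(412,216)}}[n].items(): print(n,nm,W[v,u])
c,p,d=pickle.load(open('scene0.pkl','rb'))
cv2.imwrite('pics/crop1.png',cv2.resize(p[140:400,200:550],None,fx=2.25,fy=2.25,interpolation=cv2.INTER_CUBIC))
E
```

```text
scene cut (293, 165) 169 [ 450.1 -143.4   29.6] top 42.5
scene cut (348, 197) 123 [471.6  -3.9  19.7] top 42.6
scene cut (410, 221) 172 [467.4 117.2  24.6] top 43.0
scene cut (478, 244) 110 [455.7 239.1  14. ] top 43.4
scene mark (255, 226) 63 [ 612.  -117.1   34.7] click [ 612.3 -115.7]
scene mark (289, 252) 63 [628.1 -28.9  34.7] click [628.9 -28.3]
scene mark (328, 281) 63 [644.3  59.4  34.5] click [644.7  60.4]
scene mark (371, 314) 63 [660.5 147.9  34.6] click [661.9 148.9]
scene shaker [678.42512382 250.85254517  66.62877978]
scene tub [ 586.53970058 -223.14333939   36.17797435]
side cut (440, 260) 157 [ 448.2 -143.    30.1] top 44.9
side cut (383, 279) 126 [469.7  -4.1  19.7] top 44.8
side cut (336, 307) 180 [464.5 118.8  24.5] top 44.9
side cut (282, 341) 141 [453.7 240.9  14.9] top 44.4
few 2
side mark (332, 250) 9 [601.8  -8.5  45.5] click [625.7 -27.7]
side mark (293, 261) 11 [661.4  45.3  44.6] click [643.2  59.6]
side mark (251, 274) 11 [680.  134.7  47.6] click [657.5 149.5]
side shaker [656.02749441 261.63254906  62.38039229]
side tub [ 584.18303764 -224.46882323   38.05763187]
```

View pics/crop1.png

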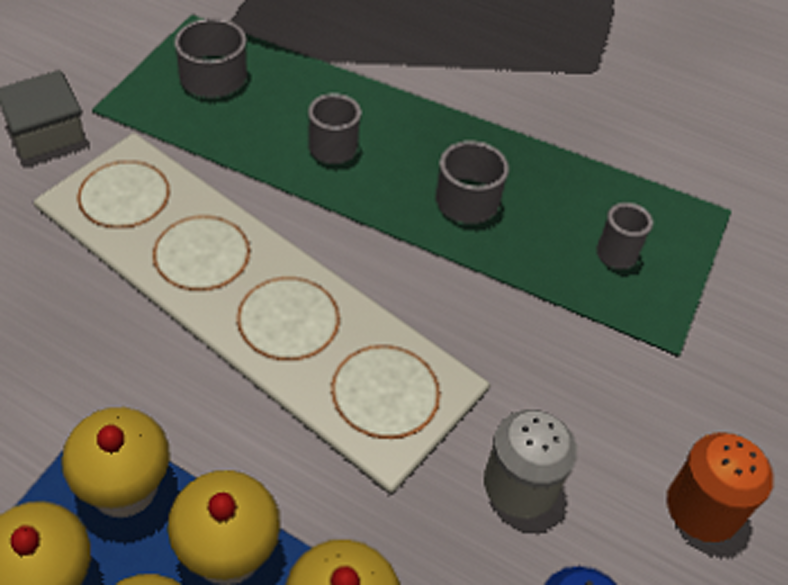

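White dome confirmed in the crop at (535,440), in line with the board, so it is the shaker, at the +y end. Targets by size:

| Cutter | From | To mark |
|---|---|---|
| 62 | (449,-143) | (611,-117) |
| 52 | (466,118) | (627,-29) |
| 42 | (471,-4) | (643,59) |
| 32 | (455,240) | (660,148) |

I'll do the 62 first.

servo_tool(moves=[0.677,1,-0.28,0.35,1,0.677,1,-0.28,0.35,1,0.677,1,-0.28,0.35,1,0.677,1,-0.28,0.35,1,0.677,1,-0.28,0.35,1,0.677,1,-0.28,0.35,1,0.677,1,-0.28,0.35,1,0.677,1,-0.28,0.35,1,0.677,1,-0.28,0.35,1,0.677,1,-0.28,0.35,1,0.677,1,-0.28,0.35,1,0.677,1,-0.28,0.35,1])

```text
t: 1.1
eef_pos: [450.2, -196.8, 102.1]
tcp_rot: [-3.141, -0.0, 1.39]
ft_force: [0.8, -1.4, 0.2]
opening: 1.001
grip_force: 0.0
```

servo_tool(moves=[0,0.14,0,0,1,0,0.14,0,0,1,0,0.14,-0.05,0,1,0,0.14,-0.12,0,1,0,0.14,-0.18,0,1,0,0.14,-0.226,0,1,0,0.14,-0.226,0,1,0,0.14,-0.226,0,0,0,0.14,-0.226,0,0,0,0.14,-0.226,0,0,0,0.14,-0.226,0,0,0,0.14,-0.226,0,0])

```text
t: 2.1
eef_pos: [449.7, -143.1, 13.1]
tcp_rot: [3.14, 0.0, 1.389]
ft_force: [-0.1, -0.3, 0.5]
opening: 0.702
grip_force: 0.0
```

servo_tool(moves=[0,0,0,0,0,0,0,0,0,0,0,0,0,0,0,0,0,0,0,0,0,0,0,0,0,0,0,0.03,0,0,0,0,0.08,0,0,0,0,0.14,0,0,0,0,0.19,0,0,0,0,0.19,0,0,0,0,0.19,0,0,0,0,0.19,0,0])

```text
t: 3.1
eef_pos: [449.1, -142.8, 87.8]
tcp_rot: [-3.141, -0.0, 1.389]
ft_force: [-0.7, -0.4, 0.4]
opening: 0.657
grip_force: 30.0
```

servo_tool(moves=[0.08,0.015,0,0,0,0.16,0.03,0,0,0,0.24,0.04,0,0,0,0.32,0.055,0,0,0,0.38,0.065,0,0,0,0.405,0.065,0,0,0,0.405,0.065,-0.04,0,0,0.405,0.065,-0.09,0,0,0.405,0.065,-0.13,0,0,0.405,0.065,-0.16,0,0,0.405,0.065,-0.175,0,0,0.405,0.065,-0.176,0,0])

```text
t: 4.1
eef_pos: [610.6, -116.8, 16.7]
tcp_rot: [-3.139, -0.0, 1.389]
ft_force: [0.0, 0.4, -0.8]
opening: 0.657
grip_force: 30.0
```

Settle, release to a moderate opening and rise.

servo_tool(moves=[0,0,0,0,0,0,0,0,0,0,0,0,0,0,0.85,0,0,0,0,0.85,0,0,0,0,0.85,0,0,0,0,0.85,0,0,0,0,0.85,0,0,0.04,0,0.85,0,0,0.1,0,0.85,0,0,0.16,0,0.85,0,0,0.19,0,0.85,0,0,0.19,0,0.85])

```text
t: 5.1
eef_pos: [612.6, -117.2, 96.5]
tcp_rot: [3.137, 0.001, 1.389]
ft_force: [0.4, -1.2, -0.0]
opening: 0.848
grip_force: 0.0
```

```bash
python3 - <<'E'
from h import *
c,p,d=snap('side','side1')
print(state()['eef_pos'])
cv2.imwrite('pics/crop2.png',cv2.resize(p[150:400,120:480],None,fx=2.2,fy=2.2))
E
```

```text
[ 611.82101637 -117.07733079   94.68724762]
```

View pics/crop2.png

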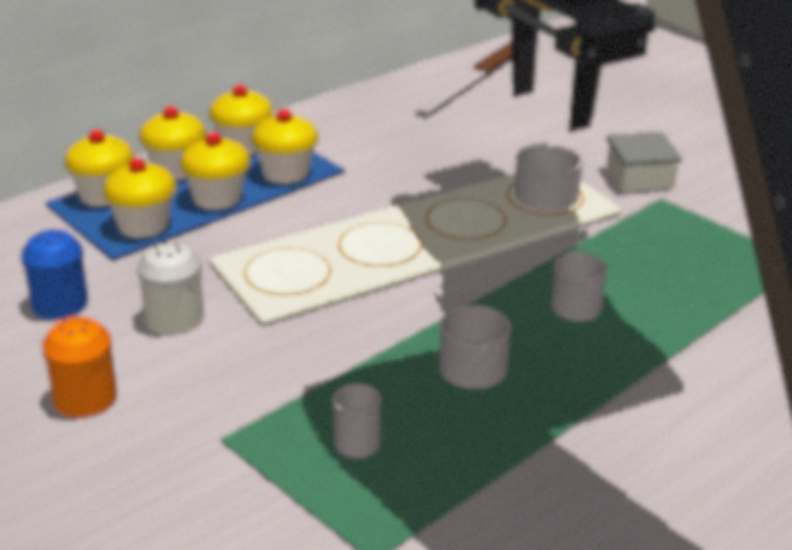

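The 62 stands upright on the tub-end mark at (547,180) in the crop. Next is the 52.

servo_tool(moves=[-0.363,0.588,0,0,0.85,-0.363,0.588,0,0,0.85,-0.363,0.588,0,0,0.85,-0.363,0.588,0,0,0.85,-0.363,0.588,0,0,0.85,-0.363,0.588,0,0,0.85,-0.363,0.588,0,0,0.85,-0.363,0.588,0,0,0.85,-0.363,0.588,-0.04,0,0.85,-0.363,0.588,-0.1,0,0.85,-0.363,0.588,-0.16,0,0.85,-0.363,0.588,-0.203,0,0.85])

```text
t: 6.15
eef_pos: [465.5, 117.8, 10.1]
tcp_rot: [-3.14, 0.001, 1.389]
ft_force: [-0.2, 0.1, 0.1]
opening: 0.852
grip_force: 0.0
```

servo_tool(moves=[0,0,0,0,0.85,0,0,0,0,0,0,0,0,0,0,0,0,0,0,0,0,0,0,0,0,0,0,0,0,0,0,0,0,0,0,0,0,0,0,0,0,0,0,0,0,0,0,0,0,0,0,0,0,0,0,0,0,0,0,0])

```text
t: 7.15
eef_pos: [466.5, 118.3, 13.3]
tcp_rot: [3.14, -0.0, 1.39]
ft_force: [-0.3, -1.7, 5.9]
opening: 0.547
grip_force: 30.0
```

servo_tool(moves=[0,0,0.03,0,0,0,0,0.09,0,0,0,0,0.15,0,0,0,0,0.19,0,0,0.05,-0.05,0.19,0,0,0.11,-0.1,0.19,0,0,0.18,-0.165,0.19,0,0,0.25,-0.23,0.19,0,0,0.32,-0.295,0.19,0,0,0.38,-0.345,0.19,0,0,0.403,-0.367,0.19,0,0,0.403,-0.367,0.19,0,0])

```text
t: 8.15
eef_pos: [629.1, -30.8, 88.4]
tcp_rot: [3.14, 0.0, 1.387]
ft_force: [-0.6, -0.0, -0.8]
opening: 0.541
grip_force: 30.0
```

servo_tool(moves=[0,0,-0.04,0,0,0,0,-0.09,0,0,0,0,-0.13,0,0,0,0,-0.16,0,0,0,0,-0.175,0,0,0,0,-0.176,0,0,0,0,-0.176,0,0,0,0,-0.176,0,0,0,0,-0.176,0,0.75,0,0,-0.176,0,0.75,0,0,-0.176,0,0.75,0,0,-0.176,0,0.75])

```text
t: 9.15
eef_pos: [627.5, -28.6, 18.5]
tcp_rot: [3.141, 0.0, 1.389]
ft_force: [0.9, 1.4, 0.2]
opening: 0.737
grip_force: 0.0
```

servo_tool(moves=[0,0,0.04,0,0.75,0,0,0.1,0,0.75,0,0,0.16,0,0.75,0,0,0.19,0,0.75,-0.391,0.062,0.19,0,0.75,-0.391,0.062,0.19,0,0.75,-0.391,0.062,0.19,0,0.75,-0.391,0.062,0.19,0,0.75,-0.391,0.062,0.19,0,0.75,-0.391,0.062,0.15,0,0.75,-0.391,0.062,0.09,0,0.75,-0.391,0.062,0.04,0,0.75])

```text
t: 10.15
eef_pos: [471.5, -3.8, 33.7]
tcp_rot: [3.14, -0.0, 1.389]
ft_force: [1.0, -0.2, -1.1]
opening: 0.747
grip_force: 0.0
```

servo_tool(moves=[0,0,-0.04,0,0.75,0,0,-0.055,0,0.75,0,0,-0.055,0,0.75,0,0,-0.055,0,0,0,0,-0.055,0,0,0,0,-0.055,0,0,0,0,-0.055,0,0,0,0,-0.055,0,0,0,0,-0.055,0,0,0,0,-0.055,0,0,0,0,-0.055,0,0,0,0,-0.055,0,0])

```text
t: 11.15
eef_pos: [471.2, -3.8, 12.7]
tcp_rot: [3.141, -0.0, 1.389]
ft_force: [-1.5, -0.1, 6.9]
opening: 0.433
grip_force: 30.0
```

servo_tool(moves=[0,0,0.03,0,0,0,0,0.09,0,0,0,0,0.15,0,0,0,0,0.19,0,0,0.06,0.02,0.19,0,0,0.14,0.05,0.19,0,0,0.22,0.08,0.19,0,0,0.3,0.11,0.19,0,0,0.37,0.135,0.19,0,0,0.42,0.155,0.19,0,0,0.431,0.158,0.19,0,0,0.431,0.158,0.19,0,0])

```text
t: 12.15
eef_pos: [643.8, 59.9, 87.6]
tcp_rot: [-3.141, 0.0, 1.39]
ft_force: [-0.3, 0.0, -0.7]
opening: 0.434
grip_force: 30.0
```

servo_tool(moves=[0,0,-0.04,0,0,0,0,-0.09,0,0,0,0,-0.13,0,0,0,0,-0.16,0,0,0,0,-0.174,0,0,0,0,-0.175,0,0,0,0,-0.175,0,0,0,0,-0.175,0,0,0,0,-0.175,0,0.65,0,0,-0.175,0,0.65,0,0,-0.175,0,0.65,0,0,-0.175,0,0.65])

```text
t: 13.15
eef_pos: [643.5, 59.5, 18.4]
tcp_rot: [3.141, -0.0, 1.389]
ft_force: [0.5, 1.5, 0.0]
opening: 0.628
grip_force: 0.0
```

servo_tool(moves=[0,0,0.04,0,0.65,0,0,0.1,0,0.65,0,0,0.16,0,0.65,0,0,0.19,0,0.65,-0.471,0.452,0.19,0,0.65,-0.471,0.452,0.19,0,0.65,-0.471,0.452,0.19,0,0.65,-0.471,0.452,0.19,0,0.65,-0.471,0.452,0.19,0,0.65,-0.471,0.452,0.19,0,0.65,-0.471,0.452,0.19,0,0.65,-0.471,0.452,0.19,0,0.65])

```text
t: 14.15
eef_pos: [452.9, 242.0, 94.3]
tcp_rot: [-3.141, 0.0, 1.393]
ft_force: [-0.3, 1.0, 1.0]
opening: 0.646
grip_force: 0.0
```

servo_tool(moves=[0,0,-0.04,0,0.65,0,0,-0.1,0,0.65,0,0,-0.16,0,0.65,0,0,-0.2,0,0.65,0,0,-0.205,0,0.65,0,0,-0.205,0,0,0,0,-0.205,0,0,0,0,-0.205,0,0,0,0,-0.205,0,0,0,0,-0.205,0,0,0,0,-0.205,0,0,0,0,-0.205,0,0])

```text
t: 15.15
eef_pos: [455.4, 240.4, 13.0]
tcp_rot: [3.14, -0.001, 1.39]
ft_force: [0.6, -1.3, 7.3]
opening: 0.336
grip_force: 30.0
```

servo_tool(moves=[0,0,0,0,0,0,0,0,0,0,0,0,0,0,0,0,0,0,0,0])

```text
t: 15.48
eef_pos: [455.4, 240.4, 13.0]
tcp_rot: [3.14, -0.001, 1.39]
ft_force: [-0.5, -0.8, 7.3]
opening: 0.34
grip_force: 30.0
```

servo_tool(moves=[0,0,0.03,0,0,0,0,0.09,0,0,0,0,0.15,0,0,0,0,0.19,0,0,0.07,-0.035,0.19,0,0,0.15,-0.07,0.19,0,0,0.23,-0.105,0.19,0,0,0.31,-0.14,0.19,0,0,0.39,-0.175,0.19,0,0,0.47,-0.21,0.19,0,0,0.512,-0.23,0.19,0,0,0.512,-0.23,0.19,0,0])

```text
t: 16.48
eef_pos: [662.7, 146.2, 88.0]
tcp_rot: [3.14, -0.0, 1.387]
ft_force: [-0.7, -0.8, -0.6]
opening: 0.339
grip_force: 30.0
```

servo_tool(moves=[0,0,-0.04,0,0,0,0,-0.09,0,0,0,0,-0.13,0,0,0,0,-0.16,0,0,0,0,-0.174,0,0,0,0,-0.175,0,0,0,0,-0.175,0,0,0,0,-0.175,0,0,0,0,-0.175,0,0.6,0,0,-0.175,0,0.6,0,0,-0.175,0,0.6,0,0,-0.175,0,0.6])

```text
t: 17.48
eef_pos: [659.9, 148.3, 18.5]
tcp_rot: [3.141, -0.0, 1.389]
ft_force: [0.7, -0.4, -0.1]
opening: 0.559
grip_force: 0.0
```

servo_tool(moves=[0,0,0.04,0,0.6,0,0,0.1,0,0.6,0,0,0.18,0,0.6,0,0,0.25,0,0.6,-0.5,0,0.35,0,0.6,-0.5,0,0.35,0,0.6,-0.5,0,0.35,0,0.6,-0.5,0,0.35,0,0.6,-0.5,0,0.35,0,0.6,-0.5,0,0.35,0,0.6,-0.5,0,0.35,0,0.6,-0.5,0,0.35,0,0.6])

```text
t: 18.48
eef_pos: [460.8, 148.4, 158.7]
tcp_rot: [3.14, -0.001, 1.389]
ft_force: [0.1, 0.5, -0.7]
opening: 0.598
grip_force: 0.0
```

```bash
python3 - <<'E'
from m import *
M=[(611,-117),(627,-28.7),(643.3,59.4),(659.5,148)]
for n in ['scene','side']:
    c,p,d=snap(n,n+'9'); W=cloud(c,d).reshape(-1,3)
    for x,y in M:
        q=W[(np.hypot(W[:,0]-x,W[:,1]-y)<45)&(W[:,2]>44)&(W[:,2]<55)]
        if len(q)<10: print('few');continue
        f=least_squares(lambda s:np.hypot(q[:,0]-s[0],q[:,1]-s[1])-s[2],[x,y,25],loss='soft_l1')
        print(n,len(q),f.x.round(1),np.percentile(q[:,2],97).round(1))
c,p,d=pickle.load(open('scene9.pkl','rb'))
cv2.imwrite('pics/crop9.png',cv2.resize(p[140:400,180:530],None,fx=2.25,fy=2.25,interpolation=cv2.INTER_CUBIC))
E
```

```text
scene 204 [ 612.1 -117.4   29.6] 48.2
scene 204 [627.5 -28.6  24.4] 49.5
scene 202 [643.2  58.2  19.5] 49.5
scene 166 [659.8 147.5  14.6] 49.6
side 160 [ 610.1 -117.3   29.4] 50.6
side 63 [626.1 -28.7  24.9] 50.4
side 139 [642.5  58.8  19.7] 50.2
side 114 [658.8 149.1  14.6] 50.8
```

View pics/crop9.png

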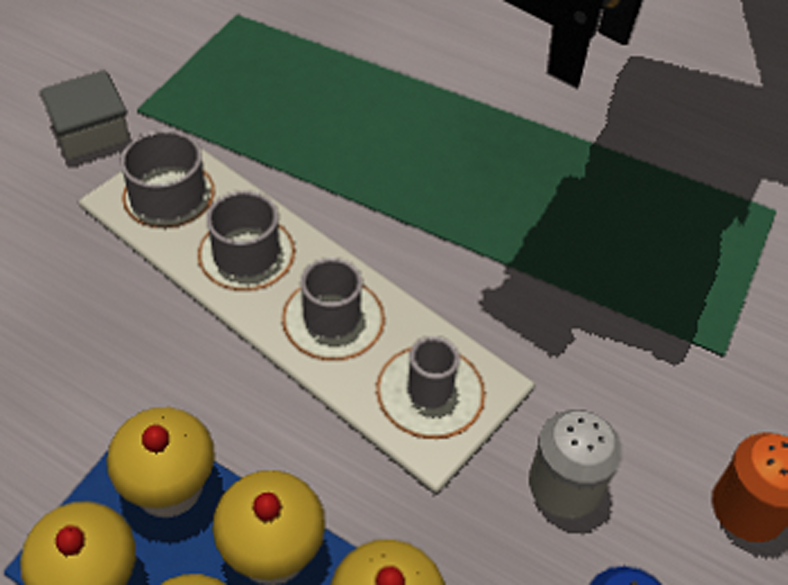

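All four stand on their marks in the right order, within about 2 mm. The shaker and the tub have not moved.

```bash
python3 -c "
from cell import *
print(job_done())"
```

```text
the job is handed in; nothing more can be done
None
```

The job is handed in at about 18.6 s: in the last images the 32, 42, 52 and 62 mm cutters stand flat and released on their marks from shaker to tub, each about 2 mm or less off centre, with the shaker and tub undisturbed; no verdict came back.

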